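# Fit the keyed fretwork insert into a door panel and latch it

### The job

Two fretted wooden inserts, mirror images of each other, lie on the cabinet-door panel. Turn the one whose outline matches the pocket, slide it over the panel without picking it up, and let it drop fully home, flush with the panel; then swing the brass turn-button round to its stop so that its nose lies over the insert. Leave the other insert, the sanding block, the screwdriver and the glue bottle where they are.

Things in the scene. Friction and masses are not known exactly. Their poses are not given: they have to be found in the camera images.
- panel: Fixed dark-backed wooden door panel lying on the bench, top face 30 mm above the bench; in its own axes it reaches x -150 to +200, y -370 to +370 mm. Origin on its underside, straight below the pocket point.
- pocket (a point): Point half-way up the pocket sunk into the panel's top (18 mm deep, floor 12 mm and this point 21 mm above the bench); panel's axes. Pocket outline about it: rectangle x -52.5 to 52.5, y -77.5 to 77.5 mm, plus an ear x 52.5 to 87.5, y 12.5 to 77.5 mm: 2.5 mm wider than the insert on every side.
- insert_mid (a point): The insert that fits: loose light-wood plate 18 mm thick, 150 to 310 g, lying on the panel, too wide to grip across. Point: centre of its finger slot, half-way up. Slot goes right through, x -15 to 15, y -40 to 40 mm: fingertips can reach in to push and turn it. Home: this point and these axes coincide with point pocket's. It starts turned 0.6 to 1.5 rad counter-clockwise from that.
- insert_ear (a point): Centre of the same insert's ear, half-way up. Its outline in its own axes from insert_mid: rectangle x -50 to 50, y -75 to 75 mm, plus the ear x 50 to 85, y 15 to 75 mm. Its lowest 4 mm are 2.5 mm smaller all round, to lead it in. It can go home in one orientation only, with its top then flush with the panel.
- other_mid (a point): Bystander: the other insert, same wood, size and slot but mirror-image outline (ear at y -75 to -15 mm): it does not fit. Point at its slot centre, half-way up. It lies on the panel on the other side of the pocket from the first, some 240 mm from the pocket; which side is which changes.
- pivot (a point): Upright pivot axis of the brass turn-button, 98 mm from the pocket point towards the panel's -x, 39 mm above the bench (mid-height of the button); panel's axes.
- button (a joint): Turn-button angle, rad: 0 = at its stop, nose along the panel's +x, over the seated insert's edge; positive = open, counter-clockwise from above, up to 2.0. Starts at 1.25 to 1.9. Friction (about 1.2 N at the nose) keeps it where left. It catches on an insert that is not fully down.
- button_nose (a point): Point on the turn-button's centre line 52 mm from the pivot, at mid-height of the bar. The bar is 18 mm wide and 12 mm high, its underside 3 mm above the panel, and ends 60 mm from the pivot. Its x axis points from pivot to nose.
- sanding_block: Bystander: cork sanding block 50 x 100 x 32 mm lying on the panel beyond the pocket (panel +x side); origin at the centre of its underside, long side along its y.
- screwdriver: Bystander: screwdriver 200 mm long lying on the bench to the robot's left of the panel.
- glue: Bystander: white glue bottle 60 mm across, 160 mm tall, standing on the bench to the robot's right of the panel; origin at the centre of its underside.
Things that resemble listed ones, but are neither listed nor needed, are in the scene too. What is shaped like the part that bears insert_mid but black or purple is not meant.

How it is judged:
On the way, in this order (a step that is already met when the one before it is completed fails the run):
1. the matching insert lies fully home in the pocket (horizontal distance between insert_mid and pocket below 0.007 m and z of insert_mid in the frame of pocket below 0.0025 m and angle between the x axis of insert_mid and the x axis of pocket, either way round below 0.08 rad and angle between insert_mid's own z axis and vertical below 0.05 rad), for 0.2 s.
2. the turn-button is swung over the insert (value of joint button below 0.2 rad), for 0.2 s.
At the end, for the whole second after the job is handed in: The matching insert lies flat in the pocket (within 7 mm and 0.08 rad, tilt under 0.05 rad, no more than 2.5 mm proud), the turn-button is at rest within 0.2 rad of its stop over the insert, and the other insert, sanding block, screwdriver and glue bottle are each within 20 mm of where they began (all of step 1 and value of joint button below 0.2 rad and velocity of joint button below 0.1 rad/s and distance of each of other_mid, sanding_block, screwdriver, glue from where it was at the start of the episode below 0.02 m); the robot touches nothing.
It fails at once if the insert is picked up off the panel (its centre more than 30 mm above where it lies on the panel) (z of insert_mid in the frame of pocket above 0.048 m).
It fails at once if the other insert is shoved about (distance of other_mid from where it was at the start of the episode above 0.03 m).
It fails at once if a bystander is knocked away or over (distance of any of sanding_block, screwdriver, glue from where it was at the start of the episode above 0.03 m or angle between glue's own z axis and vertical above 0.4 rad).
It also fails if it takes over 56 s, if anything falls off the work surface, if the arm or the gripper's body presses on something with over 40 N, if the wrist force passes 120 N, or if a joint passes its speed limit or range.

### The arm

A 7-joint arm with a two-finger parallel gripper is mounted at the origin on the work surface. World frame = base frame: x ahead of the robot, y to its left, z up, the work surface at z = 0. Lengths are in m, angles in rad, forces in N, time in s.
With the tool pointing down it reaches from about 0.35 to 0.9 m from the base axis. Payload 8.1 kg.
Tool frame: the origin (TCP) lies at the very end of the fingers, on their centre line; the grasp point (between the pads) lies 19 mm behind it (grasp_offset is the distance from the TCP to the grasp point, in m); z points along the fingers, y is the line along which they close (so a half turn about z gives the same grasp; the last joint's range is limited). The gripper opens to 92 mm and grips with 3 to 60 N. Pads are 19 mm wide; open, the fingers measure 130 mm over their backs; the gripper's body (75 mm by 190 mm) begins 47 mm behind the grasp point.
Start: joints at [1.154, 0.434, 0.025, 1.573, -0.012, 1.134, -0.075], TCP at [0.193, -0.595, 0.227] pointing down, gripper open.
Joint ranges: [-2.62, 2.62], [-0.44, 2.09], [-1.27, 1.32], [0.08, 2.57], [-1.32, 4.46], [0.12, 2], [-2.74, 2.74]. Speed limits (rad/s): [2.22, 2.22, 3.01, 3.01, 3.14, 3.14, 3.14].

### API

Orientations are given as a rotation vector (axis times angle).
In Python, from cell import observe, get_image, camera_params, sign_off, silhouettes, grasp_offset gives the robot as it stands. The module is installed in compiled form; this text tells all that it offers.
- The arm moves only by the tool jog_arm, never from a script. Its argument "motion" is a list that holds one entry, the list of rows, each a list of 7 numbers: the shift along the tool's x, y, z in m, then the turn, a rotation vector about the tool's x, y, z in rad, then the closure, from -1 (fully open) to 1 (shut), so that 0 is half open. In form: [[[dx, dy, dz, wx, wy, wz, hand], ...]]. A call has 1 to 10 rows; each row is the pose to reach, as a shift and turn from the pose commanded when the call began, along the tool's axes at that moment; what a row does not reach only later rows make up. A row lasts 1/12 s, in which the tool goes at most 41.7 mm and 7.16 degrees, less where a joint would pass 70% of its speed; a pose out of reach is approached as far as the arm can. A call with a gripper value outside its range is refused whole. The fingers move at their own pace and stop on an object; "force" is the grip in N (left out, the last holds). Time passes only in rows, so rows that repeat a pose let the fingers close. It gives the time, the measured TCP pose, the force, the opening and the grip force at its end, in the units of the state.
- observe(): the state, without advancing time (a new reading comes with each control period).
- get_image(name): name is "scene" or "side" or "wrist"; returns the picture (480x640x3 uint8, red, green, blue); there is no depth.
- camera_params(name): a dict with "vertical_fov" (degrees; the focal length in pixels is half the picture's height over the tangent of half this angle, whatever the lens; pixels are square), "cx", "cy" (the principal point, pixels), "T" (4x4, takes a point from camera to world coordinates). Camera axes: x right, y down, z forward; pixel columns grow to the right and rows downward; lengths in m; the calibration is good to about 2 mm. A picture is of the moment at which its call begins: read the wrist's pose just before it. camera_params takes no time and is no camera call; for the wrist camera it gives the pose at the moment of the call.
- sign_off(): hands the job in; it is judged then, once.
Trained networks look in the newest picture that a camera, given by its name, has taken for a name from the list of things; names that differ only in an ending like _2 or _b are one class to them, and where a whole thing is asked for, a point or a joint stands for the part that bears it (a point fixed in the world has none). Each returns a list of dicts, best first, with "p" (0 to 1); they miss things now and then, are a little off and sometimes report something else, mostly with a low value. They report only what shows in the picture. A call takes as long as a camera call. They do not tell look-alikes from the thing itself.
- silhouettes(query, camera): "mask" (480x640 bool, what is visible of it) and "pixel" ([column, row] in pixels, amid what is visible of it).
The state is a dict: "clock": time; "joints": joint angles; "dq": joint speeds; "joint_efforts": joint torques, N m; "position": TCP position; "ee_rot": TCP orientation; "force": force on the tool from outside, world axes, zero at the start; "ft_torque": the same for the moment, N m; "width": opening from 0.0 (shut) to 1.0 (fully open); "gripper_force": force on a finger pad.
Only numpy, scipy, OpenCV 4.12 (cv2) and the standard library are available. Lean on these libraries where they do the work, as an engineer would, in place of code of your own. Each camera call takes 0.05 s, during which the arm holds its last target. There are 200 camera calls.

## Working session

There is one attempt and no reset: what is moved stays moved. The work goes in short steps, Python scripts to look and compute and a tool call to move; the robot and the scene stay as the last step left them, time stands still between calls to the robot, and variables do not carry over. Pictures are saved under pics/ and viewed, at most 10 in all, crops included, and the job is handed in when it is done.

Besides the shell and the picture viewer there is one more tool, called after "Request:" in YAML: its name, and indented under it one key for each argument. jog_arm: Moves the arm, as the interface text tells. Its arguments: {"type":"object","properties":{"motion":{"type":"array"},"force":{"type":"number"}},"required":["motion"]}

```bash
mkdir -p pics; ls
python3 - <<'E'
from cell import *
import cv2,numpy as np
print(observe()); print(grasp_offset)
a=get_image("scene");b=get_image("side")
for n in("scene","side","wrist"):
    print(n,camera_params(n))
cv2.imwrite("pics/scene.png",a[:,:,::-1]);cv2.imwrite("pics/side.png",b[:,:,::-1])
E
```

```text
pics
{'clock': 0.0, 'joints': array([ 1.15444813,  0.43522976,  0.02498498,  1.5740874 , -0.01160785,
        1.13400433, -0.07509935]), 'dq': array([-1.56783495e-03, -2.02547980e-04, -8.98144945e-04, -6.63174736e-04,
       -9.95936251e-04, -4.72494014e-05, -7.06342900e-05]), 'joint_efforts': array([ 1.03710521e-03, -6.67850518e+01,  9.85643081e-01, -3.14460683e+01,
       -6.03769999e-02,  4.26385424e-02,  1.36416920e-04]), 'position': array([ 0.19267527, -0.59402363,  0.22594466]), 'ee_rot': array([-3.10151880e+00, -4.90446530e-01,  6.06660089e-04]), 'force': array([-0.08482345,  0.07957385, -0.38831431]), 'ft_torque': array([ 0.01804771, -0.00970839, -0.04192834]), 'gripper_force': 0.0, 'width': 0.9997253565344094}
0.0188
scene {'vertical_fov': 55.54220813857811, 'cx': 322.43009794344044, 'cy': 239.6561964175758, 'T': array([[-0.02880157,  0.7986712 , -0.60107802,  1.31205353],
       [ 0.99953396,  0.01692605, -0.02540402,  0.03346382],
       [-0.01011558, -0.60152957, -0.79878649,  1.13345471],
       [ 0.        ,  0.        ,  0.        ,  1.        ]])}
side {'vertical_fov': 44.90896223971647, 'cx': 319.721127213057, 'cy': 246.56430528737187, 'T': array([[-0.68313239, -0.38741396,  0.61906426, -0.4877492 ],
       [-0.73018629,  0.37693713, -0.56986523,  0.93314288],
       [-0.01257456, -0.84132564, -0.54038232,  0.93853279],
       [ 0.        ,  0.        ,  0.        ,  1.        ]])}
wrist {'vertical_fov': 63.48045181756092, 'cx': 324.1034868789768, 'cy': 238.87853836538008, 'T': array([[ 0.30948608, -0.9081818 , -0.28182298,  0.27024382],
       [-0.95090201, -0.29618332, -0.08978203, -0.56907954],
       [-0.00193286,  0.29577232, -0.95525651,  0.38403217],
       [ 0.        ,  0.        ,  0.        ,  1.        ]])}
```

View pics/scene.png

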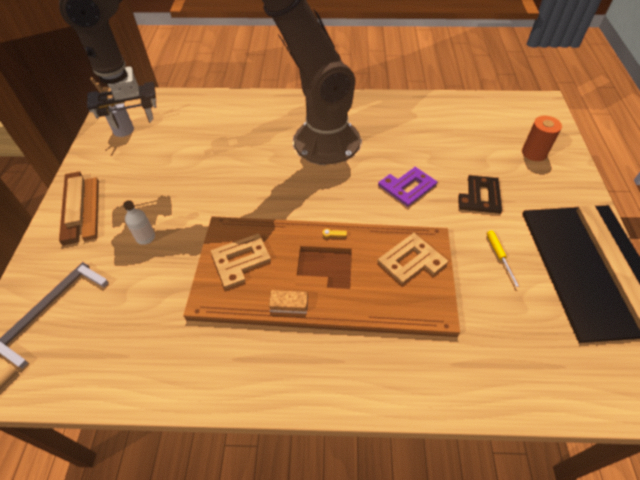

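View pics/side.png

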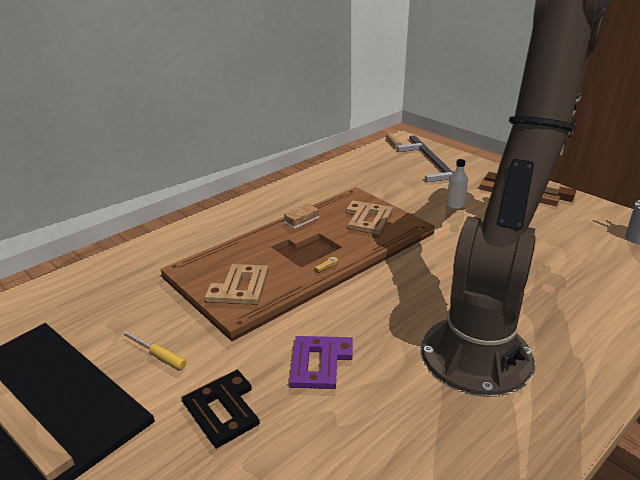

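```bash
cat > h.py <<'E'
import numpy as np,cv2
from cell import *
from scipy.optimize import minimize
def proj(P,cam,cp=None):
    c=cp or camera_params(cam);T=c["T"];q=(np.asarray(P)-T[:3,3])@T[:3,:3]
    f=240/np.tan(np.radians(c["vertical_fov"]/2))
    return q[:,:2]/q[:,2:]*f+[c["cx"],c["cy"]]
def place(poly,x,y,a,z):
    c,s=np.cos(a),np.sin(a);p=np.asarray(poly)@np.array([[c,s],[-s,c]])+[x,y]
    return np.c_[p,np.full(len(p),z)]
OUT=np.array([[-50,-75],[50,-75],[50,15],[85,15],[85,75],[-50,75]])/1e3
MIR=OUT*[1,-1]
SLOT=np.array([[-15,-40],[15,-40],[15,40],[-15,40]])/1e3
PAN=np.array([[-150,-370],[200,-370],[200,370],[-150,370]])/1e3
POC=np.array([[-52.5,-77.5],[52.5,-77.5],[52.5,12.5],[87.5,12.5],[87.5,77.5],[-52.5,77.5]])/1e3
def fill(m,p,v=1): cv2.fillPoly(m,[np.round(p*16).astype(np.int32)],v,shift=4)
def render(poly,slot,pose,z0,z1,cam,cp):
    m=np.zeros((480,640),np.uint8)
    a=proj(place(poly,*pose,z0),cam,cp);b=proj(place(poly,*pose,z1),cam,cp)
    fill(m,a);fill(m,b);n=len(a)
    for i in range(n):
        j=(i+1)%n;fill(m,np.array([a[i],a[j],b[j],b[i]]))
    if slot is not None:
        s=[]
        for z in(z0,z1):
            t=np.zeros_like(m);fill(t,proj(place(slot,*pose,z),cam,cp));s.append(t)
        m[(s[0]&s[1])>0]=0
    return m
def fit(poly,slot,masks,cps,z0,z1,starts):
    g={c:cv2.GaussianBlur(m.astype(np.float32),(0,0),1.5) for c,m in masks.items()}
    def cost(p):
        return sum(((cv2.GaussianBlur(render(poly,slot,p,z0,z1,c,cps[c]).astype(np.float32),(0,0),1.5)-g[c])**2).sum()/g[c].sum() for c in masks)
    best=None
    for s in starts:
        r=minimize(cost,s,method="Nelder-Mead",options=dict(initial_simplex=np.array(s)+np.array([[0,0,0],[.01,0,0],[0,.01,0],[0,0,.15]]),xatol=1e-4,fatol=1e-4))
        if best is None or r.fun<best.fun: best=r
    return best.x.round(4),round(best.fun,4)
E
python3 - <<'E'
from h import *
cams=("scene","side");cps={c:camera_params(c) for c in cams};im={c:get_image(c) for c in cams}
D={q:{c:silhouettes(q,c) for c in cams} for q in("panel","insert_mid","button","sanding_block")}
for q in D:
    for c in cams: print(q,c,[(round(d["p"],2),np.round(d["pixel"]).tolist(),int(d["mask"].sum())) for d in D[q][c]])
np.save("D.npy",D,allow_pickle=True)
pass
# top-down rectified at z=.03
S=1000
def rect(c,z,x0=.3,x1=.8,y0=-.4,y1=.4):
    w=np.array([[x0,y0,z],[x0,y1,z],[x1,y1,z],[x1,y0,z]])
    H=cv2.getPerspectiveTransform(proj(w,c,cps[c]).astype(np.float32),np.float32([[0,0],[800,0],[800,500],[0,500]]))
    return cv2.warpPerspective(im[c],H,(800,500))
cv2.imwrite("pics/rect.png",rect("scene",.03)[:,:,::-1])
E
```

```text
panel scene [(0.94, [331.0, 281.0], 23181)]
panel side [(0.83, [291.0, 258.0], 16419), (0.51, [329.0, 265.0], 173)]
insert_mid scene [(0.76, [410.0, 183.0], 1136), (0.68, [410.0, 260.0], 1659)]
insert_mid side [(0.67, [320.0, 358.0], 2507), (0.56, [240.0, 285.0], 1734), (0.56, [223.0, 406.0], 3107)]
button scene [(0.56, [494.0, 247.0], 257), (0.52, [333.0, 235.0], 170)]
button side [(0.72, [326.0, 262.0], 161)]
sanding_block scene [(0.84, [290.0, 303.0], 834)]
sanding_block side [(0.85, [299.0, 217.0], 528)]
```

View pics/rect.png

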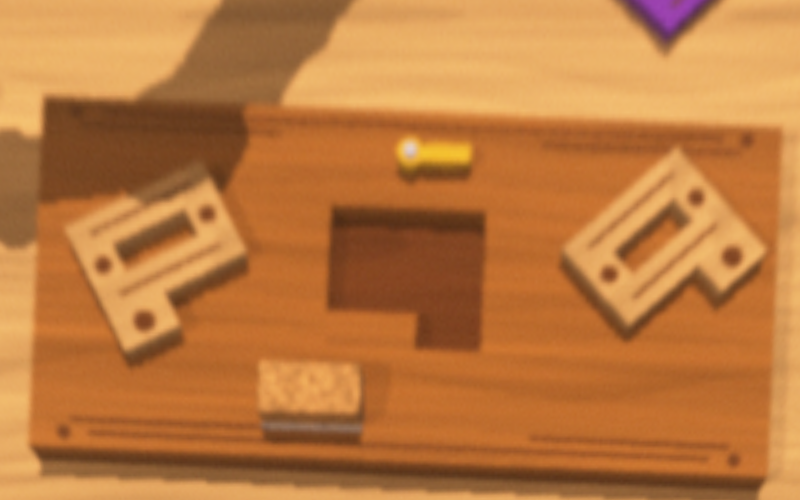

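Run:
```python
from h import *
cams=("scene","side");cps={c:camera_params(c) for c in cams}
D=np.load("D.npy",allow_pickle=True).item()
pk=lambda q,c,px:min(D[q][c],key=lambda d:np.hypot(*(np.array(d["pixel"])-px)))["mask"]
M={"scene":pk("insert_mid","scene",(410,260)),"side":pk("insert_mid","side",(240,285))}
for a0 in(.6,.9,1.2): pass
print("ins",fit(OUT,SLOT,M,cps,.03,.048,[[.53,.26,a] for a in(.6,.9,1.2)]))
for c in cams: print(c,fit(OUT,SLOT,{c:M[c]},cps,.03,.048,[[.53,.26,a] for a in(.6,.9,1.2)]))
# panel: fill with hull (contents on it)
def hull(m):
    ct=max(cv2.findContours(m.astype(np.uint8),0,2)[0],key=cv2.contourArea);o=np.zeros((480,640),np.uint8);cv2.fillPoly(o,[cv2.convexHull(ct)],1);return o
P={c:hull(D["panel"][c][0]["mask"]) for c in cams}
print("pan",fit(PAN,None,P,cps,0,.03,[[.55,0.0,0.],[.55,0,-.05]]))
for c in cams: print(c,fit(PAN,None,{c:P[c]},cps,0,.03,[[.55,0.0,-.03]]))
```

```text
ins (array([0.5506, 0.2465, 0.7466]), np.float64(0.0559))
scene (array([0.5471, 0.2484, 0.7404]), np.float64(0.0188))
side (array([0.553 , 0.2465, 0.7099]), np.float64(0.0119))
pan (array([ 0.5607,  0.0061, -0.0482]), np.float64(0.0055))
scene (array([ 0.5606,  0.0079, -0.0415]), np.float64(0.0012))
side (array([ 0.5657,  0.0049, -0.0375]), np.float64(0.0023))
```

```bash
cat >> h.py <<'E'
from scipy.spatial.transform import Rotation as Ro
def go(x,y,z,yaw):
    """tool shift/turn to TCP (x,y,z), pointing down, tool y axis at world angle yaw"""
    o=observe();R=Ro.from_rotvec(o["ee_rot"])
    c,s=np.cos(yaw),np.sin(yaw);G=Ro.from_matrix(np.array([[-s,c,0],[c,s,0],[0,0,-1.]]).T @ np.eye(3)) if False else Ro.from_matrix(np.column_stack([[ -s*-1*1.0 if False else -s*-1, c*-1,0],[c,s,0],[0,0,-1]]))
    return np.r_[R.inv().apply(np.array([x,y,z])-o["position"]),(R.inv()*G).as_rotvec()].round(4).tolist()
def yaw():
    m=Ro.from_rotvec(observe()["ee_rot"]).as_matrix();return np.arctan2(m[1,1],m[0,1])
E
python3 - <<'E'
import re
s=open('h.py').read()
i=s.index("    c,s=np.cos(yaw)");j=s.index("\n",i)
s=s[:i]+"    c,s=np.cos(yaw),np.sin(yaw);G=Ro.from_matrix(np.column_stack([[-s,c,0],[c,s,0],[0,0,-1]]))"+s[j:]
open('h.py','w').write(s)
E
python3 -c "
from h import *
print(yaw(),Ro.from_rotvec(observe()['ee_rot']).as_matrix().round(3).tolist())
print(go(.193,-.595,.33,-1.257),go(.5,.12,.33,-1.2))"
```

```text
-1.2570814002449098 [[0.951, 0.309, -0.0], [0.309, -0.951, 0.0], [-0.0, -0.0, -1.0]]
[-0.0001, 0.0005, -0.1033, -0.0, 0.0, -0.0001] [0.5126, -0.5848, -0.1033, -0.0, 0.0, -0.0571]
```

Request:
jog_arm:
  motion:
    - [[0,0,-0.05,0,0,0,-1],[0.03,-0.03,-0.1,0,0,0,-1],[0.51,-0.585,-0.105,0,0,-0.06,0.3],[0.51,-0.585,-0.105,0,0,-0.06,0.4],[0.51,-0.585,-0.105,0,0,-0.06,0.4],[0.51,-0.585,-0.105,0,0,-0.06,0.4],[0.51,-0.585,-0.105,0,0,-0.06,0.4],[0.51,-0.585,-0.105,0,0,-0.06,0.4],[0.51,-0.585,-0.105,0,0,-0.06,0.4],[0.51,-0.585,-0.105,0,0,-0.06,0.4]]
  force: 10

```text
clock: 1.43
position: [0.3343, -0.2641, 0.3156]
ee_rot: [3.086, 0.583, 0.001]
force: [1.6, -0.6, 0.7]
width: 0.471
gripper_force: 0.0
```

```bash
python3 -c "
from h import *
print(observe()['joints'],go(.5,.12,.33,-1.2))"
```

```text
[ 0.74927571  0.04871128 -0.21511746  1.86373698  0.01149006  1.2293454
 -0.66665121] [0.2944, -0.2971, -0.0146, 0.001, -0.0002, 0.0028]
```

Request:
jog_arm:
  motion:
    - [[0.295,-0.295,-0.015,0,0,0,0.4],[0.295,-0.295,-0.015,0,0,0,0.4],[0.295,-0.295,-0.015,0,0,0,0.4],[0.295,-0.295,-0.015,0,0,0,0.4],[0.295,-0.295,-0.015,0,0,0,0.4],[0.295,-0.295,-0.015,0,0,0,0.4],[0.295,-0.295,-0.015,0,0,0,0.4],[0.295,-0.295,-0.015,0,0,0,0.4],[0.295,-0.295,-0.015,0,0,0,0.4],[0.295,-0.295,-0.015,0,0,0,0.4]]

```text
clock: 2.27
position: [0.5012, 0.1174, 0.3305]
ee_rot: [3.087, 0.582, 0.001]
force: [1.7, 0.4, -0.2]
width: 0.305
gripper_force: 0.0
```

```bash
cat > look.py <<'E'
from h import *
import sys
cps={"wrist":camera_params("wrist")};im=get_image("wrist");cv2.imwrite(sys.argv[1],im[:,:,::-1])
o=observe();print(o["position"],yaw(),np.abs(o["dq"]).max(),cps["wrist"]["T"].round(3).tolist())
for q in("insert_mid","button"):
    ds=silhouettes(q,"wrist")
    for d in ds:
        print(q,round(d["p"],2),np.round(d["pixel"]),int(d["mask"].sum()))
    if q=="insert_mid" and ds:
        np.save("wm.npy",[d["mask"] for d in ds])
np.save("wcp.npy",cps)
E
python3 look.py pics/w1.png
```

```text
[0.50262114 0.12621517 0.33066146] -1.1898375818712505 0.19331591552176788 [[0.365, -0.889, -0.275, 0.577], [-0.931, -0.349, -0.108, 0.147], [-0.0, 0.295, -0.956, 0.489], [0.0, 0.0, 0.0, 1.0]]
insert_mid 0.94 [119. 303.] 3848
insert_mid 0.85 [ 16. 229.] 2011
insert_mid 0.8 [212.  88.] 14030
button 0.85 [379. 242.] 970
```

View pics/w1.png

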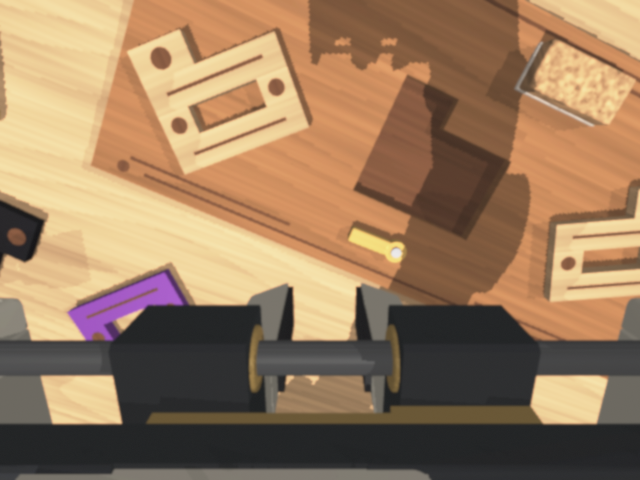

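```bash
python3 look.py pics/w2.png
python3 - <<'E'
from h import *
from scipy.optimize import least_squares
cps=np.load("wcp.npy",allow_pickle=True).item();ms=np.load("wm.npy")
cp=cps["wrist"]
i=max(range(len(ms)),key=lambda k:ms[k].sum())
print("ins",fit(OUT,SLOT,{"wrist":ms[i]},cps,.03,.048,[[.55,.247,a] for a in(.6,.75,.9)]))
g=cv2.cvtColor(cv2.imread("pics/w2.png"),6)
c=np.float32([[355,186],[466,238],[509,162],[443,130],[458,100],[405,76]])
# order per POC: (-,-),(+,-),(+,12.5),(87,12.5),(87,77),(-,77)
order=np.float32([[466,238],[509,162],[443,130],[458,100],[405,76],[355,186]])
f=lambda p:(proj(place(POC,*p,.03),"wrist",cp)-order).ravel()
r=least_squares(f,[.56,.006,-.045]);print("pocket",r.x,r.fun.reshape(-1,2).round(1).tolist())
v=cv2.imread("pics/w2.png")
for pose,poly,z in((r.x,POC,.03),):
    cv2.polylines(v,[proj(place(poly,*pose,z),"wrist",cp).round().astype(int)],True,(0,255,0),1)
cv2.imwrite("pics/w2c.png",cv2.resize(v[50:260,300:560],None,fx=3,fy=2.8))
E
```

```text
[0.50065489 0.11684731 0.3298737 ] -1.1941658521432958 0.03978262747211065 [[0.372, -0.887, -0.275, 0.577], [-0.928, -0.356, -0.108, 0.149], [-0.002, 0.295, -0.955, 0.488], [0.0, 0.0, 0.0, 1.0]]
insert_mid 0.98 [123. 301.] 3619
insert_mid 0.8 [215.  90.] 13949
insert_mid 0.64 [ 18. 231.] 2179
button 0.89 [381. 244.] 980
ins (array([0.5511, 0.2494, 0.7228]), np.float64(0.0047))
pocket [ 0.56330258  0.01031705 -0.03475036] [[-0.4, 2.3], [2.0, -0.6], [-0.1, -1.0], [0.2, -1.0], [1.2, -2.5], [-3.1, 4.0]]
```

View pics/w2c.png

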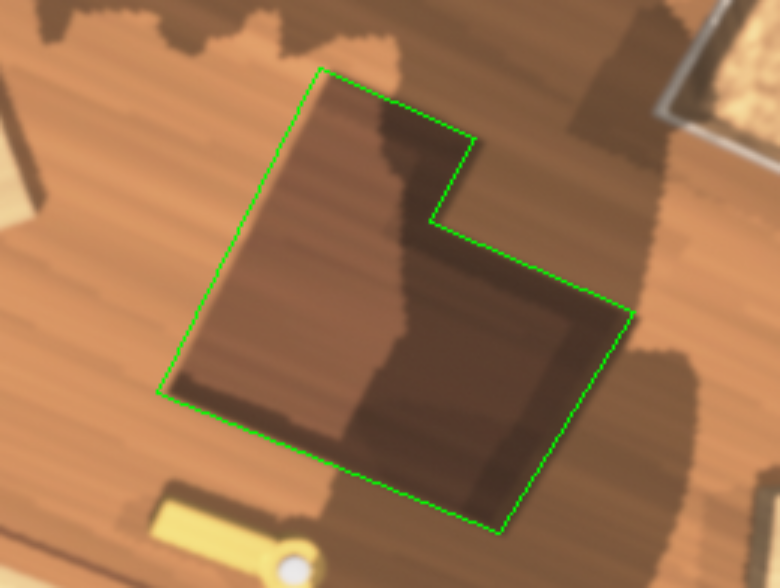

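```bash
python3 -c "
from h import *
print(go(.551,.248,.09,-.846))"
```

```text
[0.0957, -0.1062, 0.2399, 0.0006, 0.0008, -0.3523]
```

Request:
jog_arm:
  motion:
    - [[0.096,-0.106,0.05,0,0,-0.352,0.4],[0.096,-0.106,0.1,0,0,-0.352,0.4],[0.096,-0.106,0.2,0,0,-0.352,0.4],[0.096,-0.106,0.24,0,0,-0.352,0.4],[0.096,-0.106,0.24,0,0,-0.352,0.4],[0.096,-0.106,0.24,0,0,-0.352,0.4],[0.096,-0.106,0.24,0,0,-0.352,0.4],[0.096,-0.106,0.24,0,0,-0.352,0.4],[0.096,-0.106,0.24,0,0,-0.352,0.4],[0.096,-0.106,0.24,0,0,-0.352,0.4]]

```text
clock: 3.4
position: [0.5522, 0.2482, 0.0917]
ee_rot: [2.937, 1.113, 0.001]
force: [-0.3, 0.8, 0.4]
width: 0.295
gripper_force: 0.0
```

```bash
python3 look.py pics/w3.png; python3 -c "
from h import *
print(go(.551,.248,.036,-.846))"
```

```text
[0.55275076 0.24850654 0.09263509] -0.846762183817391 0.016761436706731875 [[0.663, -0.715, -0.22, 0.613], [-0.748, -0.634, -0.196, 0.302], [0.001, 0.295, -0.956, 0.25], [0.0, 0.0, 0.0, 1.0]]
insert_mid 0.59 [288. 217.] 38658
insert_mid 0.51 [436. 148.] 132354
[-0.0022, -0.0007, 0.0569, 0.0018, -0.0036, -0.0006]
```

View pics/w3.png

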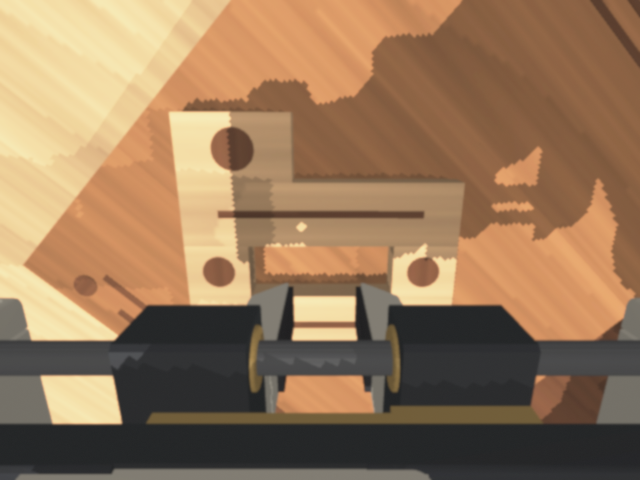

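```bash
python3 -c "
from h import *
print(proj(place(np.r_[SLOT,OUT],.551,.248,.725,.048),'wrist').round(0).tolist())
print(go(.551,.248,.037,-.846))"
```

```text
[[392.0, 298.0], [395.0, 249.0], [250.0, 249.0], [253.0, 298.0], [447.0, 351.0], [465.0, 186.0], [293.0, 186.0], [292.0, 116.0], [172.0, 116.0], [197.0, 352.0]]
[-0.0022, -0.0007, 0.0559, 0.0018, -0.0036, -0.0006]
```

Request:
jog_arm:
  motion:
    - [[0,-0.0005,0.02,0,0,0,0.4],[0,-0.0005,0.035,0,0,0,0.4],[0,-0.0005,0.045,0,0,0,0.4],[0,-0.0005,0.055,0,0,0,0.4],[0,-0.0005,0.055,0,0,0,0.4],[0,-0.0005,0.055,0,0,0,0.4]]

```text
clock: 4.05
position: [0.5512, 0.2496, 0.0355]
ee_rot: [2.937, 1.115, 0.0]
force: [-0.2, 0.2, 0.3]
width: 0.297
gripper_force: 0.0
```

Request:
jog_arm:
  motion:
    - [[0,0,0,0,0,0,0.2],[0,0,0,0,0,0,0.1],[0,0,0,0,0,0,0.0],[0,0,0,0,0,0,-0.1],[0,0,0,0,0,0,-0.1],[0,0,0,0,0,0,-0.1]]
  force: 10

```text
clock: 4.55
position: [0.5512, 0.2499, 0.0356]
ee_rot: [-2.937, -1.115, -0.001]
force: [-1.1, -0.0, 3.5]
width: 0.534
gripper_force: 8.4
```

```bash
python3 -c "
from h import *
print(yaw(),go(.560,.215,.0356,-1.611),go(.560,.05,.0356,-1.611))"
```

```text
-0.8449596744528419 [-0.0166, 0.0319, -0.0, -0.0001, -0.0006, 0.766] [-0.1261, 0.1553, -0.0001, -0.0001, -0.0006, 0.766]
```

Request:
jog_arm:
  motion:
    - [[-0.002,0.004,0,0,0,0.05,-0.1],[-0.004,0.008,0,0,0,0.14,-0.1],[-0.006,0.012,0,0,0,0.24,-0.1],[-0.008,0.016,0,0,0,0.34,-0.1],[-0.01,0.02,0,0,0,0.44,-0.1],[-0.012,0.024,0,0,0,0.54,-0.1],[-0.014,0.028,0,0,0,0.64,-0.1],[-0.0165,0.032,0,0,0,0.73,-0.1],[-0.0165,0.032,0,0,0,0.766,-0.1],[-0.0165,0.032,0,0,0,0.766,-0.1]]

```text
clock: 5.38
position: [0.5605, 0.2147, 0.0357]
ee_rot: [3.141, -0.066, 0.002]
force: [0.4, -1.7, 4.2]
width: 0.539
gripper_force: 8.8
```

```bash
python3 -c "
from h import *
o=observe();print(o['force'],o['width'],o['gripper_force'],yaw(),o['joints'][6],go(.562,.100,.0356,-1.611))"
```

```text
[ 0.3728147  -1.65549278  4.21416868] 0.5388419459235447 8.765177428722382 -1.613136054614625 -2.340160728588028 [0.0064, 0.1145, 0.0001, 0.0001, -0.0011, -0.0021]
```

Request:
jog_arm:
  motion:
    - [[0.001,0.01,0,0,0,0,-0.1],[0.002,0.03,0,0,0,0,-0.1],[0.003,0.05,0,0,0,0,-0.1],[0.004,0.07,0,0,0,0,-0.1],[0.005,0.09,0,0,0,0,-0.1],[0.006,0.105,0,0,0,0,-0.1],[0.006,0.114,0,0,0,0,-0.1],[0.006,0.114,0,0,0,0,-0.1],[0.006,0.114,0,0,0,0,-0.1]]

```text
clock: 6.13
position: [0.5622, 0.098, 0.0359]
ee_rot: [3.139, -0.064, 0.002]
force: [0.4, -5.2, 10.4]
width: 0.544
gripper_force: 10.6
```

```bash
python3 look.py pics/w4.png;python3 -c "
from h import *
o=observe();print(o['force'],o['width'],o['gripper_force'],yaw(),o['joints'][6])"
```

```text
[0.56226926 0.09804591 0.03590001] -1.6113792526673463 0.003872639248720249 [[-0.04, -0.955, -0.294, 0.643], [-0.999, 0.038, 0.011, 0.095], [0.001, 0.294, -0.956, 0.194], [0.0, 0.0, 0.0, 1.0]]
insert_mid 0.77 [275. 232.] 58351
[ 0.09817011 -5.84394214 11.04825793] 0.5430238395003858 10.72664961218834 -1.6112744082581365 -2.1646520692754025
```

View pics/w4.png

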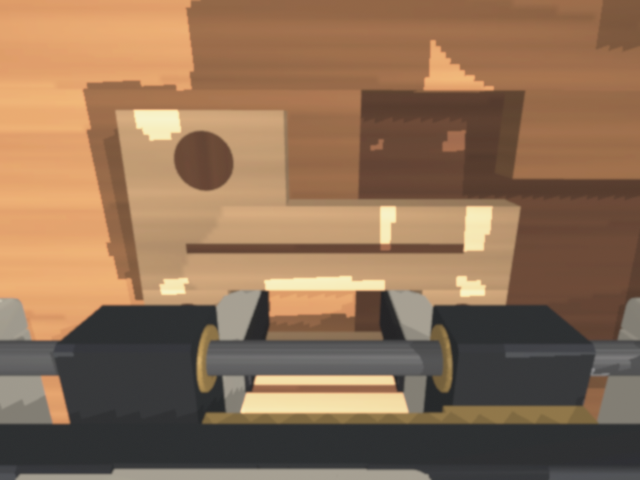

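Run:
```python
from h import *
from scipy.optimize import least_squares
cps=np.load("wcp.npy",allow_pickle=True).item();cp=cps["wrist"];ms=np.load("wm.npy")
px=np.float32([[519,206],[288,199],[287,110],[118,110]])
r=least_squares(lambda p:(proj(place(OUT[1:5],*p,.048),"wrist",cp)-px).ravel(),[.56,.1,-.04]);print("ins",r.x,r.fun.round(1))
px=np.float32([[505,180],[524,91],[360,91]])
r=least_squares(lambda p:(proj(place(POC[2:5],*p,.03),"wrist",cp)-px).ravel(),[.56,.01,-.04]);print("poc",r.x,r.fun.round(1))
def un(c,z):
    f=240/np.tan(np.radians(cp["vertical_fov"]/2));d=cp["T"][:3,:3]@np.array([(c[0]-cp["cx"])/f,(c[1]-cp["cy"])/f,1]);o=cp["T"][:3,3];return (o+d*(z-o[2])/d[2])[:2].round(4)
for c in([524,91],[360,91],[505,180]):print(un(c,.03))
for c in([519,206],[288,199],[287,110],[118,110]):print(un(c,.048))
```

```text
ins [ 0.56200027  0.09771732 -0.0442188 ] [ 3.2 -0.3 -0.4  5.7 -1.6 -1.6 -1.  -2.4]
poc [ 0.56233176  0.00885196 -0.05692717] [ 3.5  0.6 -1.7  1.3 -1.6 -1.7]
[0.6509 0.0157]
[0.6534 0.0806]
[0.6158 0.0198]
[0.6086 0.0218]
[0.6148 0.1102]
[0.647  0.1084]
[0.6494 0.1687]
```

```bash
python3 -c "
from h import *
print(go(.5628,.008,.0359,-1.611),go(.5628,.03,.0359,-1.611))"
```

```text
[0.0042, 0.09, 0.0002, 0.0019, -0.0015, -0.0003] [0.0033, 0.068, 0.0001, 0.0019, -0.0015, -0.0003]
```

Request:
jog_arm:
  motion:
    - [[0.001,0.01,-0.0005,0,0,0,-0.1],[0.002,0.03,-0.0005,0,0,0,-0.1],[0.003,0.05,-0.0005,0,0,0,-0.1],[0.004,0.07,-0.0005,0,0,0,-0.1],[0.004,0.085,-0.0005,0,0,0,-0.1],[0.004,0.09,-0.0005,0,0,0,-0.1],[0.004,0.09,-0.0005,0,0,0,-0.1],[0.004,0.09,-0.0005,0,0,0,-0.1]]

```text
clock: 6.95
position: [0.5615, 0.0108, 0.0355]
ee_rot: [-3.14, 0.063, 0.001]
force: [0.2, 0.7, 0.1]
width: 0.549
gripper_force: 0.0
```

```bash
python3 look.py pics/w5.png;python3 -c "
from h import *
o=observe();print(o['force'],o['width'],o['gripper_force'],yaw())"
```

```text
[0.56159628 0.01163197 0.03564721] -1.609741240920842 0.01335825636505845 [[-0.039, -0.954, -0.296, 0.643], [-0.999, 0.037, 0.013, 0.008], [-0.001, 0.296, -0.955, 0.194], [0.0, 0.0, 0.0, 1.0]]
insert_mid 0.74 [180. 230.] 60078
button 0.49 [181. 230.] 59982
[-0.05257215  0.0157295   0.76877471] 0.548994869789035 0.0 -1.608948943479549
```

View pics/w5.png

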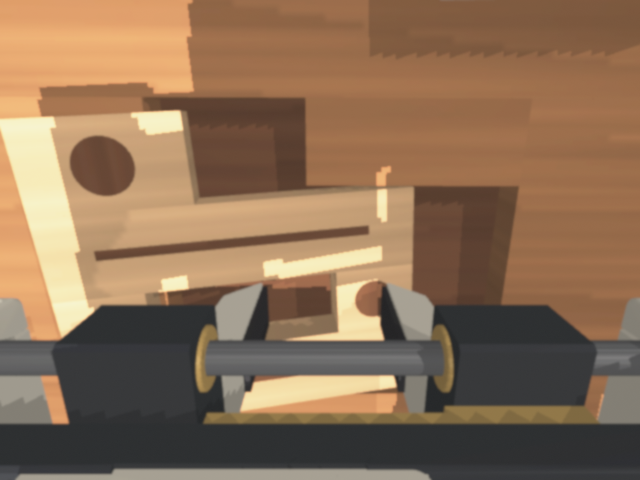

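Request:
jog_arm:
  motion:
    - [[0,0,-0.015,0,0,0,-0.1],[0,0,-0.035,0,0,0,-0.1],[0,0,-0.035,0,0,0,1],[0,-0.032,-0.035,0,0,0,1],[0,-0.032,-0.035,0,0,0,1],[0,-0.032,-0.035,0,0,0,1],[0,-0.032,-0.035,0,0,0,1],[0,-0.032,-0.035,0,0,0,1]]

```text
clock: 7.77
position: [0.5627, 0.0421, 0.0703]
ee_rot: [3.14, -0.063, -0.001]
force: [-0.7, -0.7, -1.2]
width: 0.164
gripper_force: 0.0
```

```bash
python3 look.py pics/w6.png;python3 -c "
from h import *
o=observe();print(o['force'],o['width'],o['gripper_force'],yaw())"
```

```text
[0.56283084 0.0418463  0.07037671] -1.6116324430069182 0.005087027604362887 [[-0.039, -0.954, -0.296, 0.644], [-0.999, 0.038, 0.012, 0.039], [-0.0, 0.296, -0.955, 0.228], [0.0, 0.0, 0.0, 1.0]]
insert_mid 0.84 [267. 216.] 40322
button 0.3 [270. 214.] 41275
[-0.29400167  0.32244037 -0.47874953] 0.03945317993656363 0.0 -1.6118746781546196
```

View pics/w6.png

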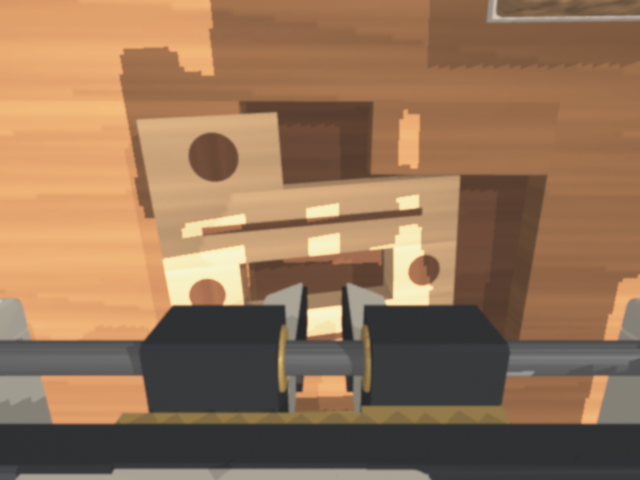

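Request:
jog_arm:
  motion:
    - [[0,0,0.015,0,0,0,1],[0,0,0.03,0,0,0,1],[0,0,0.04,0,0,0,1],[0,0,0.046,0,0,0,1],[0,0,0.046,0,0,0,1],[0,0.008,0.046,0,0,0,1],[0,0.016,0.046,0,0,0,1],[0,0.016,0.046,0,0,0,1]]

```text
clock: 8.58
position: [0.5627, 0.0237, 0.0252]
ee_rot: [3.139, -0.067, 0.001]
force: [-0.6, -1.1, 0.0]
width: 0.01
gripper_force: 0.0
```

Request:
jog_arm:
  motion:
    - [[0,0.007,0,0,0,0,1],[0,0.014,0,0,0,0,1],[0,0.021,0,0,0,0,1],[0,0.028,0,0,0,0,1],[0,0.034,0,0,0,0,1],[0,0.034,0,0,0,0,1]]

```text
clock: 9.08
position: [0.5609, -0.0096, 0.0246]
ee_rot: [3.14, -0.066, -0.0]
force: [-0.1, 0.7, -0.4]
width: 0.007
gripper_force: 0.0
```

```bash
cat > fs.py <<'E'
from h import *
from itertools import product
import sys
o=observe();print(o['position'],yaw(),o['force'])
c="scene";im=get_image(c);cv2.imwrite(sys.argv[1],im[:,:,::-1])
for c in("scene","side"):
    get_image(c)
    for d in silhouettes("insert_mid",c): print(c,round(d["p"],2),np.round(d["pixel"]),int(d["mask"].sum()))
E
python3 fs.py pics/s2.png; python3 look.py pics/w7.png
python3 - <<'E'
import cv2,numpy as np
a=cv2.imread("pics/w7.png");b=cv2.imread("pics/s2.png")
print(a.shape)
E
```

```text
[ 0.56089397 -0.00961741  0.02462944] -1.6131349403713204 [-0.14231562  0.65374218 -0.35938042]
scene 0.69 [333. 269.] 997
scene 0.67 [409. 184.] 1173
scene 0.57 [481. 196.] 1247
scene 0.53 [290. 304.] 808
side 0.83 [320. 360.] 2488
side 0.79 [301. 250.] 1065
side 0.77 [225. 407.] 3049
side 0.25 [326. 263.] 154
[ 0.5609519  -0.00699362  0.02466795] -1.6104644924491343 0.0020985215748352665 [[-0.039, -0.954, -0.296, 0.642], [-0.999, 0.037, 0.012, -0.01], [-0.001, 0.296, -0.955, 0.183], [0.0, 0.0, 0.0, 1.0]]
insert_mid 0.83 [173. 232.] 64373
button 0.46 [174. 234.] 63367
(480, 640, 3)
```

```bash
cat > m.py <<'E'
from h import *
cps=np.load("wcp.npy",allow_pickle=True).item();cp=cps["wrist"];ms=np.load("wm.npy")
i=max(range(len(ms)),key=lambda k:ms[k].sum());m=ms[i].astype(np.uint8)
ct=max(cv2.findContours(m,0,2)[0],key=cv2.contourArea)
print("contour",cv2.approxPolyDP(ct,5,True)[:,0].tolist())
for z in(.03,.048):print(z,proj(place(OUT,.5628,.008,-.04,z),"wrist",cp).round().tolist())
E
python3 m.py
```

```text
contour [[19, 112], [77, 340], [178, 339], [177, 298], [352, 282], [369, 303], [441, 302], [449, 197], [443, 191], [225, 199], [211, 107]]
0.03 [[451.0, 406.0], [476.0, 198.0], [250.0, 198.0], [245.0, 105.0], [84.0, 105.0], [135.0, 405.0]]
0.048 [[464.0, 435.0], [495.0, 208.0], [241.0, 207.0], [234.0, 103.0], [51.0, 103.0], [116.0, 435.0]]
```

Request:
jog_arm:
  motion:
    - [[0,0.004,0,0,0,0,1],[0,0.008,0,0,0,0,1],[0,0.011,0,0,0,0,1],[0,0.013,0,0,0,0,1],[0,0.013,0,0,0,0,1]]

```text
clock: 9.9
position: [0.5604, -0.0214, 0.0246]
ee_rot: [3.14, -0.065, -0.0]
force: [0.6, 0.1, 0.1]
width: 0.005
gripper_force: 0.0
```

```bash
python3 look.py pics/w8.png; python3 m.py; python3 -c "
from h import *
print(observe()['force'])"
```

```text
[ 0.56038078 -0.02108596  0.02463448] -1.6119973040604987 0.007009601268106378 [[-0.04, -0.954, -0.296, 0.642], [-0.999, 0.039, 0.012, -0.024], [-0.0, 0.296, -0.955, 0.183], [0.0, 0.0, 0.0, 1.0]]
insert_mid 0.6 [180. 228.] 55969
button 0.17 [403. 130.] 160501
contour [[46, 110], [97, 339], [179, 338], [188, 325], [183, 279], [343, 276], [370, 303], [432, 301], [436, 192], [225, 192], [214, 107]]
0.03 [[421.0, 405.0], [439.0, 198.0], [214.0, 198.0], [206.0, 105.0], [44.0, 105.0], [105.0, 405.0]]
0.048 [[431.0, 435.0], [454.0, 208.0], [200.0, 208.0], [190.0, 103.0], [7.0, 103.0], [83.0, 435.0]]
[-0.72396294  0.31810637  0.3951585 ]
```

Request:
jog_arm:
  motion:
    - [[0,-0.006,0,0,0,0,1],[0,-0.008,-0.01,0,0,0,1],[0,-0.01,-0.04,0,0,0,1],[-0.02,-0.02,-0.08,0,0,0,1],[-0.06,-0.03,-0.14,0,0,0,1],[-0.06,-0.03,-0.16,0,0,0,1],[-0.06,-0.03,-0.16,0,0,0,1],[-0.06,-0.03,-0.16,0,0,0,1]]

```text
clock: 10.72
position: [0.5028, 0.0135, 0.189]
ee_rot: [3.141, -0.06, 0.011]
force: [0.9, 0.0, -0.7]
width: 0.004
gripper_force: 0.0
```

```bash
python3 look.py pics/w9.png; python3 m.py
python3 - <<'E'
from h import *
cps=np.load("wcp.npy",allow_pickle=True).item();cp=cps["wrist"];ms=np.load("wm.npy")
m=max(ms,key=lambda k:k.sum())
print(fit(OUT,SLOT,{"wrist":m},cps,.029,.03,[[.5628,.008,-.04]]))
cp2={c:camera_params(c) for c in("scene","side")}
v=cv2.imread("pics/w9.png")
cv2.polylines(v,[proj(place(POC,.5628,.008,-.04,.03),"wrist",cp).round().astype(int)],True,(0,255,0),1)
cv2.imwrite("pics/w9o.png",v)
E
```

```text
[0.50249577 0.01263484 0.18684065] -1.6101015897068773 0.056438004985159766 [[-0.037, -0.957, -0.289, 0.583], [-0.999, 0.036, 0.012, 0.011], [-0.001, 0.289, -0.957, 0.348], [0.0, 0.0, 0.0, 1.0]]
insert_mid 0.94 [308. 122.] 25033
insert_mid 0.71 [ 83. 404.] 919
button 0.95 [306. 269.] 2163
contour [[228, 33], [243, 209], [419, 206], [428, 80], [312, 80], [308, 30]]
0.03 [[418.0, 209.0], [428.0, 81.0], [310.0, 80.0], [309.0, 29.0], [228.0, 29.0], [239.0, 209.0]]
0.048 [[424.0, 214.0], [434.0, 78.0], [309.0, 78.0], [308.0, 23.0], [221.0, 23.0], [234.0, 214.0]]
(array([ 0.5635,  0.007 , -0.0307]), np.float64(0.0123))
```

View pics/w9o.png

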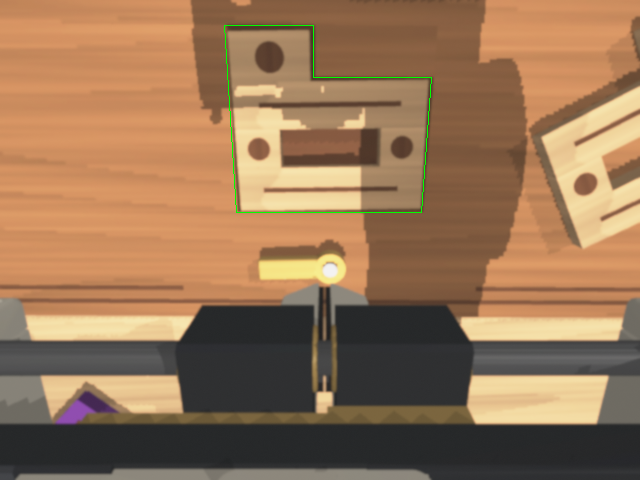

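Run:
```python
from h import *
print(go(.4348,.0573,.080,-1.611))
th=np.linspace(1.7,0,10);hx,hy=9.5,15.5
d=9+hx*abs(np.sin(th))+hy*abs(np.cos(th))
p=np.c_[42*np.cos(th)-d*np.sin(th),42*np.sin(th)+d*np.cos(th)]-[-32,44]
print((p*[1,-1]/1e3).round(3).tolist())
```

```text
[-0.0686, -0.0427, 0.1043, 0.0003, 0.0003, -0.0001]
[[0.006, 0.005], [0.015, 0.001], [0.021, -0.002], [0.028, -0.004], [0.036, -0.005], [0.044, -0.004], [0.053, -0.001], [0.061, 0.003], [0.068, 0.011], [0.074, 0.02]]
```

Request:
jog_arm:
  motion:
    - [[-0.07,-0.043,0.03,0,0,0,1],[-0.07,-0.043,0.06,0,0,0,1],[-0.07,-0.043,0.1,0,0,0,1],[-0.07,-0.043,0.12,0,0,0,1],[-0.07,-0.043,0.135,0,0,0,1],[-0.07,-0.043,0.147,0,0,0,1],[-0.07,-0.043,0.147,0,0,0,1],[-0.07,-0.043,0.147,0,0,0,1],[-0.07,-0.043,0.147,0,0,0,1]]

```text
clock: 11.62
position: [0.4336, 0.0579, 0.0377]
ee_rot: [-3.141, 0.063, 0.001]
force: [-0.7, 0.3, 0.8]
width: 0.01
gripper_force: 0.0
```

Run:
```python
from h import *
print(observe()['position'],observe()['force'],go(.4348,.0573,.037,-1.611))
```

```text
[0.43363909 0.05786637 0.03765728] [-0.72369981  0.29514761  0.83354678] [0.0012, 0.0005, 0.0007, -0.0001, 0.0006, -0.0001]
```

Request:
jog_arm:
  motion:
    - [[0.007,0.001,0,0,0,0,1],[0.013,0.0,0,0,0,0,1],[0.017,-0.001,0,0,0,0,1],[0.022,-0.002,0,0,0,0,1],[0.029,-0.004,0,0,0,0,1],[0.037,-0.005,0,0,0,0,1],[0.045,-0.004,0,0,0,0,1],[0.054,-0.001,0,0,0,0,1],[0.062,0.003,0,0,0,0,1],[0.062,0.003,0,0,0,0,1]]

```text
clock: 12.45
position: [0.4979, 0.0513, 0.0378]
ee_rot: [-3.141, 0.066, -0.003]
force: [-0.3, 0.1, 1.0]
width: 0.003
gripper_force: 0.3
```

Request:
jog_arm:
  motion:
    - [[0.004,0.004,0,0,0,0,1],[0.007,0.008,0,0,0,0,1],[0.011,0.013,0,0,0,0,1],[0.013,0.017,0,0,0,0,1],[0.013,0.019,0,0,0,0,1],[0.013,0.019,0,0,0,0,1]]

```text
clock: 12.95
position: [0.5081, 0.032, 0.0378]
ee_rot: [3.141, -0.065, 0.001]
force: [-0.5, -0.1, 0.5]
width: 0.005
gripper_force: 0.1
```

Request:
jog_arm:
  motion:
    - [[0,0.002,0,0,0,0,1],[0,0.004,0,0,0,0,1],[0,0.004,0,0,0,0,1]]

```text
clock: 13.2
position: [0.5078, 0.0286, 0.0379]
ee_rot: [-3.141, 0.063, -0.001]
force: [0.7, 0.8, 1.0]
width: 0.003
gripper_force: 0.8
```

Still little force; back off and look.

Request:
jog_arm:
  motion:
    - [[0,-0.01,0,0,0,0,1],[0,-0.015,-0.03,0,0,0,1],[-0.02,-0.02,-0.08,0,0,0,1],[-0.03,-0.02,-0.15,0,0,0,1],[-0.03,-0.02,-0.15,0,0,0,1],[-0.03,-0.02,-0.15,0,0,0,1],[-0.03,-0.02,-0.15,0,0,0,1],[-0.03,-0.02,-0.15,0,0,0,1]]

```text
clock: 13.87
position: [0.4778, 0.0501, 0.1875]
ee_rot: [3.14, -0.063, -0.0]
force: [-0.5, -0.1, -0.9]
width: 0.003
gripper_force: 0.0
```

```bash
python3 look.py pics/w10.png
python3 - <<'E'
from h import *
cps=np.load("wcp.npy",allow_pickle=True).item();cp=cps["wrist"]
d=silhouettes("button","wrist")[0]["mask"].astype(np.uint8)
ct=max(cv2.findContours(d,0,2)[0],key=cv2.contourArea)
print(cv2.minAreaRect(ct),cv2.approxPolyDP(ct,3,True)[:,0].tolist())
f=240/np.tan(np.radians(cp["vertical_fov"]/2))
def un(c,z):
    v=cp["T"][:3,:3]@np.array([(c[0]-cp["cx"])/f,(c[1]-cp["cy"])/f,1]);o=cp["T"][:3,3];return (o+v*(z-o[2])/v[2])[:2]
ys,xs=np.nonzero(d);w=np.array([un(q,.045) for q in zip(xs,ys)])
vx,vy,_,_=cv2.fitLine(w.astype(np.float32),cv2.DIST_HUBER,0,.001,.001).ravel()
print("bar axis rel panel",(np.arctan2(vy,vx)+.04),w.mean(0),w.min(0),w.max(0))
ms=np.load("wm.npy");m=max(ms,key=lambda k:k.sum())
print(fit(OUT,SLOT,{"wrist":m},cps,.029,.03,[[.5628,.008,-.04]]))
E
```

```text
[0.47745691 0.04995519 0.1867612 ] -1.6109080598258512 0.019049462517121155 [[-0.039, -0.954, -0.296, 0.559], [-0.999, 0.037, 0.012, 0.047], [-0.0, 0.296, -0.955, 0.346], [0.0, 0.0, 0.0, 1.0]]
insert_mid 0.92 [119. 397.] 2463
insert_mid 0.86 [358.  86.] 25599
button 0.59 [374. 208.] 2185
((372.19976806640625, 206.1889190673828), (89.8542251586914, 31.932126998901367), 88.40885925292969) [[383, 161], [364, 164], [363, 222], [357, 234], [370, 251], [384, 248], [389, 239], [384, 224], [387, 164]]
bar axis rel panel 0.009850973 [0.49030371 0.01047419] [ 0.4540141  -0.00152505] [0.52658197 0.02434491]
(array([ 0.5632,  0.0069, -0.034 ]), np.float64(0.0249))
```

```bash
python3 -c "
from h import *
print(go(.595,.007,.05,-1.611))"
```

```text
[0.1195, 0.0381, 0.136, 0.0002, 0.0027, 0.0001]
```

Request:
jog_arm:
  motion:
    - [[0.12,0.038,0.0,0,0,0,1],[0.12,0.038,0.0,0,0,0,1],[0.12,0.038,0.05,0,0,0,1],[0.12,0.038,0.1,0,0,0,1],[0.12,0.038,0.136,0,0,0,1],[0.12,0.038,0.15,0,0,0,1],[0.12,0.038,0.1535,0,0,0,1],[0.12,0.038,0.1535,0,0,0,1]]

```text
clock: 14.73
position: [0.5958, 0.0072, 0.0316]
ee_rot: [-3.141, 0.063, 0.006]
force: [-0.2, 0.6, -0.0]
width: 0.002
gripper_force: 0.0
```

Request:
jog_arm:
  motion:
    - [[0,0,0.001,0,0,0,1],[0,0,0.002,0,0,0,1],[0,0,0.003,0,0,0,1],[0,0,0.003,0,0,0,1]]

```text
clock: 15.07
position: [0.5964, 0.0071, 0.0312]
ee_rot: [3.141, -0.063, -0.0]
force: [-0.5, -1.2, 0.4]
width: 0.007
gripper_force: 0.0
```

Request:
jog_arm:
  motion:
    - [[0,0,-0.03,0,0,0,1],[0,0,-0.07,0,0,0,1],[0,0,-0.12,0,0,0,1],[0,0,-0.15,0,0,0,1],[0,0,-0.15,0,0,0,1],[0,0,-0.15,0,0,0,1],[0,0,-0.15,0,0,0,1]]

```text
clock: 15.65
position: [0.5963, 0.0069, 0.1812]
ee_rot: [3.14, -0.064, 0.0]
force: [-0.2, 1.0, 0.6]
width: 0.005
gripper_force: 0.0
```

```bash
python3 -c "
from cell import *
print(sign_off())"
```

```text
the job is handed in; nothing more can be done
None
```

I handed the job in at about 16 s: the matching insert is home in the pocket (a fingertip check found it at most about 1 mm proud) and the turn-button is at about 0.01 rad over it. The insert slipped off the fingers once and I pushed it home from inside its slot. I kept the arm clear of the bystanders but did not re-measure them, and the sign-off returned no verdict.

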